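# Index the core carousel and unload a ferrite core

### The arm

A 6-joint arm with a two-finger parallel gripper is mounted at the origin on the work surface. World frame = base frame: x ahead of the robot, y to its left, z up, the work surface at z = 0. Lengths are in m, angles in rad, forces in N, time in s.
With the tool pointing down it reaches from about 0.425 to 0.925 m from the base axis. Payload 12.5 kg.
Tool frame: the origin (TCP) lies midway between the tips of the shut fingers; the grasp point (between the pads) lies hold_point_z behind it (hold_point_z is the distance from the TCP to the grasp point, in m); z points along the fingers, y is the line along which they close (so a half turn about z gives the same grasp; the last joint's range is limited). The gripper opens to 85 mm and grips with 20 to 120 N. Pads are 22 mm wide; open, the fingers measure 114 mm over their backs; the gripper's body (76 mm by 85 mm) begins 54 mm behind the grasp point. The pads swing forward as they close: fully open they stand 13 mm farther back than shut.
Start: joints at [-1.223, 0.491, 1.559, -0, 1.092, -0.106], TCP at [0.274, -0.562, 0.231] pointing down, gripper open.
Joint ranges: [-3.1, 3.1], [-0.84, 2.19], [0.05, 2.79], [-1.13, 4.28], [0.06, 2.93], [-2.69, 2.69]. Speed limits (rad/s): [2.22, 2.22, 2.79, 3.14, 3.14, 3.14].

### API

Orientations are given as a 3x3 rotation matrix whose columns are the frame's x, y, z axes.
In Python, from cell import * gives the robot as it stands.
- The arm moves only by the tool jog_arm, never from a script. Its argument "motion" is a list of rows, each a list of 3 entries, a list of its own where there are three numbers: the opening, from -1 (shut) to 1 (fully open), so that 0 is half open, then the shift along the tool's x, y, z as a fraction of full scale, then the turn, a rotation vector about the tool's x, y, z as a fraction of full scale. In form: [[fingers, [tx, ty, tz], [ax, ay, az]], ...]. A call has 1 to 12 rows; each row is the pose to reach, as a shift and turn from the pose commanded when the call began, along the tool's axes at that moment; what a row does not reach only later rows make up. Full scale, the value 1, is 150 mm for a shift and 60 degrees for a turn. A row lasts 1/10 s, in which the tool goes at most 50 mm and 8.59 degrees, less where a joint would pass 70% of its speed; a pose out of reach is approached as far as the arm can. A call with a number of a shift or a turn outside -1 to 1 is refused whole. A call with a gripper value outside its range is refused whole. The fingers move at their own pace and stop on an object; the grip force is fixed at half the most. Time passes only in rows, so rows that repeat a pose let the fingers close. It gives the time, the measured TCP pose, the force, the opening and the grip force at its end, in the units of the state.
- observe(): the state, without advancing time (a new reading comes with each control period).
- camera(name): name is "scene" or "side" or "wrist"; returns a dict with "color" (400x640x3 uint8, red, green, blue), "intrinsics" (3x3 intrinsics, pixels), "R" (3x3) and "t" (3): a world point X has camera coordinates R X + t. Camera axes: x right, y down, z forward; pixel columns grow to the right and rows downward; lengths in m; the calibration is good to about 2 mm. A picture is of the moment at which its call begins. There is no depth.
- job_done(): hands the job in; it is judged then, once.
The state is a dict: "time_s": time; "joint_pos": joint angles; "joint_vel": joint speeds; "joint_torque": joint torques, N m; "eef_pos": TCP position; "tcp_rot": TCP orientation; "wrist_force": force on the tool from outside, world axes, zero at the start; "ft_torque": the same for the moment, N m; "gripper_width": finger opening in m; "finger_force": force on a finger pad.
Only numpy, scipy, OpenCV 4.12 (cv2) and the standard library are available. Lean on these libraries where they do the work, as an engineer would, in place of code of your own. Each camera call takes 0.05 s, during which the arm holds its last target. There are 200 camera calls.

### The job

Index the carousel one step anticlockwise (seen from above) so that its loaded arm clicks into place clear of the steel guard, then slide the orange stop collar off the arm's end and leave it in the grey tray; next slide the black ferrite core off the arm, stand it upright on the blue mat and let go, so that you can take it anew by its bored end faces. Then lower it between the walls of the white carrier until it sits fully on the floor there, its bore running along the carrier and neither end sticking out; keep the core upright throughout, never index past the one step, and leave the canister, blue switch housing and bracket where they are.

Things in the scene. Friction and masses are not known exactly. Their poses are not given: they have to be found in the camera images.
- carousel: Fixed carousel base: grey disc 170 mm across, 18 mm high, column 48 mm; origin on the bench on the vertical turning axis. The loaded arm starts along its +y; one step later it lies 60 deg anticlockwise of that, roughly towards the robot. A fixed zinc-steel guard, 110 mm high, 168 mm from the axis, spans 30 deg either side of +y and blocks the starting arm's end.
- turret (a joint): Turning angle of the turret in rad about the vertical axis, positive anticlockwise from above; 0 at the start. Sprung detents at 0, 1.047 and 2.094 (stops just outside): it takes about 0.3 N m to leave a detent and it snaps into the nearest detent when let go (within about 0.02).
- knob (a point): Centre of the black bar knob on top of the turret, on the turning axis, 131 mm above the bench; it turns with the turret. Bar 40 mm long (along the loaded arm), 14 mm thick, 30 mm high (from 116 to 146 mm); the hub disc below it is 76 mm across with its top at 105 mm.
- bar_tip (a point): Centre of the loaded arm's outer end, 145 mm from the turning axis, 90 mm above the bench. The turret has six level arms 60 deg apart, square bars 10 x 10 mm with plain ends, each with a 22 mm square shoulder out to 60 mm from the axis; only this one is loaded. The arm points from knob to here, seen from above.
- collar: Orange stop collar: block 40 x 40 mm, 20 mm thick along its own y (bore axis), 16 mm square bore; origin at its centre. 40 g. Hangs loosely on the loaded arm, centre 87 mm above the bench and 118 to 124 mm from the turning axis, a few mm outside the core, so it is taken by its flanks (own +-x faces). Slides freely.
- core: Black ferrite core, 36 wide (own x) x 34 long (own y, bore axis) x 36 mm high, 16 mm square bore from end face to end face; origin at its underside's centre, z up. About 140 g. Hangs on the loaded arm, underside 69 mm above the bench, centre 82 to 88 mm from the turning axis; its inner end is too near the shoulder for a finger. Slides freely.
- tray: Grey open tray for collars, fixed, 120 x 120 mm outside, walls 4 mm thick and 18 mm high, floor about 4 mm; origin under its centre.
- mat: Blue mat, fixed, 130 x 130 mm and 3 mm thick; origin under its centre (top 3 mm above).
- carrier: White carrier, fixed: channel open at the top and both ends, 70 mm long (own x), 42 mm wide inside (own y), walls 7 mm thick with tops 36 mm above the bench, floor 4 mm thick; origin on the bench under its centre. The 36 mm wide core fits with its bore along the channel; no finger fits beside its flanks.
- canister: Bystander: aluminium screw-top canister, 52 mm across, 70 mm high; origin under its centre.
- housing: Bystander: translucent blue switch housing 50 x 32 x 36 mm; origin under its centre.
- bracket: Bystander: zinc-plated L bracket, foot 60 x 40 mm, 43 mm high; origin under the foot's centre.
There are look-alikes about, which are no part of the job. Of the things shaped like the mat, the blue one is meant. Several things have the shape of the collar; the one meant has the colours described above.

How it is judged:
On the way, in this order (a step that is already met when the one before it is completed fails the run):
1. turret resting in its next detent, collar and core still on the arm (value of joint turret between 0.957 and 1.137 rad and velocity of joint turret between -0.1 and 0.1 rad/s and height (world z) of collar above 0.07 m and horizontal distance between collar and knob below 0.145 m and horizontal distance between core and knob below 0.125 m), for 0.2 s.
2. collar lying in the tray and let go, core still on the arm (x of collar in the frame of tray between -0.05 and 0.05 m and y of collar in the frame of tray between -0.05 and 0.05 m and z of collar in the frame of tray below 0.028 m and linear speed of collar below 0.02 m/s and contact force between the fingers and collar below 0.05 N and height (world z) of core above 0.05 m and horizontal distance between core and knob below 0.145 m), for 0.2 s.
3. core standing upright on the mat, let go (x of core in the frame of mat between -0.06 and 0.06 m and y of core in the frame of mat between -0.06 and 0.06 m and z of core in the frame of mat below 0.006 m and angle between core's own z axis and vertical below 0.1 rad and linear speed of core below 0.02 m/s and contact force between the fingers and core below 0.05 N), for 0.2 s.
At the end, for the whole second after the job is handed in: Turret at rest one detent on (1.047 rad within 0.09); collar at rest in the tray; core on the carrier floor (underside under 8 mm above the carrier's foot), upright within 0.1 rad, bore within 0.15 rad of the channel, at most 6 mm off its middle across and 18 mm lengthwise; all released (value of joint turret between 0.957 and 1.137 rad and x of collar in the frame of tray between -0.05 and 0.05 m and y of collar in the frame of tray between -0.05 and 0.05 m and z of collar in the frame of tray below 0.028 m and linear speed of each of collar, core below 0.02 m/s and x of core in the frame of carrier between -0.018 and 0.018 m and y of core in the frame of carrier between -0.006 and 0.006 m and z of core in the frame of carrier below 0.008 m and angle between core's own z axis and vertical below 0.1 rad and angle between the y axis of core and the x axis of carrier, either way round below 0.15 rad); the robot touches nothing.
It fails at once if turret indexed past the one step (value of joint turret above 1.6 rad).
It fails at once if core tipped by more than 0.6 rad (angle between core's own z axis and vertical above 0.6 rad).
It fails at once if canister moved by more than 20 mm (distance of canister from where it was at the start of the episode above 0.02 m).
It fails at once if housing moved by more than 20 mm (distance of housing from where it was at the start of the episode above 0.02 m).
It fails at once if bracket moved by more than 20 mm (distance of bracket from where it was at the start of the episode above 0.02 m).
It also fails if it takes over 72 s, if anything falls off the work surface, if the arm or the gripper's body presses on something with over 40 N, if the wrist force passes 120 N, or if a joint passes its speed limit or range.

## Working session

There is one attempt and no reset: what is moved stays moved. The work goes in short steps, Python scripts to look and compute and a tool call to move; the robot and the scene stay as the last step left them, time stands still between calls to the robot, and variables do not carry over. Pictures are saved under pics/ and viewed, at most 10 in all, crops included, and the job is handed in when it is done.

Besides the shell and the picture viewer there is one more tool, called by a JSON object that holds its "method" and its "body", one argument or row to a line. jog_arm: Moves the arm, as the interface text tells. Shift numbers are shares of 150 mm and turn numbers shares of 60 degrees, none past 1 either way. Its arguments: {"type":"object","properties":{"motion":{"type":"array"}},"required":["motion"]}

```bash
mkdir -p pics; ls; cat > h.py <<'E'
from cell import *
import numpy as np, cv2
def snap(n,f):
    c=camera(n); cv2.imwrite('pics/%s.png'%f,c['color'][:,:,::-1]); np.savez('pics/%s.npz'%f,**c); return c
def ray(c,u,v):
    K,R,t=[np.array(c[k]) for k in('intrinsics','R','t')]
    d=R.T@np.linalg.solve(K,[u,v,1.]); return -R.T@t,d
def onz(c,u,v,z):
    o,d=ray(c,u,v); return o+d*(z-o[2])/d[2]
def proj(c,X):
    p=np.array(c['intrinsics'])@(np.array(c['R'])@np.array(X)+c['t']); return p[:2]/p[2]
E
python3 - <<'E'
from h import *
np.set_printoptions(precision=4,suppress=True)
s=observe(); print(s)
import cell; print([k for k in dir(cell) if k[0]!='_'])
try: print(hold_point_z)
except Exception as e: print(e)
a=snap('scene','s0'); b=snap('side','d0')
for c in(a,b): print(-np.array(c['R']).T@c['t'])
E
```

```text
pics
{'time_s': 0.0, 'joint_pos': array([-1.2226,  0.4916,  1.5595, -0.    ,  1.0917, -0.1056]), 'joint_vel': array([-0.0012,  0.0005,  0.0007,  0.0006, -0.0002,  0.0015]), 'joint_torque': array([ -0.0011, -61.8457, -26.1592,  -0.0002,   0.0041,  -0.    ]), 'eef_pos': array([ 0.2739, -0.5615,  0.2307]), 'tcp_rot': array([[ 0.8988,  0.4384, -0.0004],
       [ 0.4384, -0.8988,  0.0011],
       [ 0.0001, -0.0011, -1.    ]]), 'wrist_force': array([-0.191 , -0.0676, -0.1357]), 'ft_torque': array([-0.0093,  0.0262, -0.0097]), 'finger_force': 0.0, 'gripper_width': 0.08548836334455047}
['MotionError', 'camera', 'hold_point_z', 'job_done', 'observe']
0.0187
[1.3139 0.129  1.2253]
[-0.036  -0.5087  0.6004]
```

View pics/s0.png

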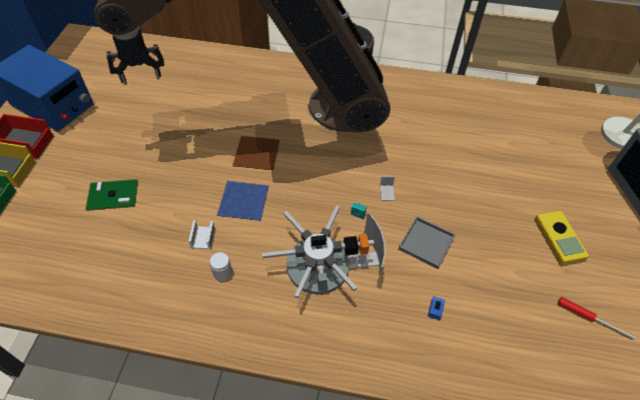

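View pics/d0.png

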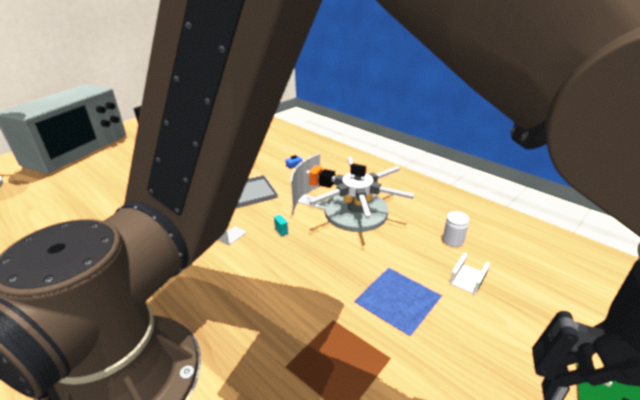

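The scene view shows the knob near (319,240), core (351,246), collar (364,243), tray (427,243), mat (244,200) and carrier (202,235). Next I'll compute positions.

```bash
python3 - <<'E'
from h import *
np.set_printoptions(precision=4,suppress=True)
c=dict(np.load('pics/s0.npz')); d=dict(np.load('pics/d0.npz'))
def blob(c,box,lo,hi):
    x0,y0,x1,y1=box; h=cv2.cvtColor(c['color'],cv2.COLOR_RGB2HSV)[y0:y1,x0:x1]
    m=cv2.inRange(h,lo,hi); n,l,s,ce=cv2.connectedComponentsWithStats(m)
    i=1+np.argmax(s[1:,4]); p=np.argwhere(l==i)[:,::-1]+[x0,y0]
    return p,ce[i]+[x0,y0],cv2.minAreaRect(p.astype(np.float32))
for n,box,lo,hi,z in[('mat',(210,170,280,230),(105,80,40),(130,255,255),.003),('tray',(395,212,460,272),(0,0,60),(179,60,140),.012),
  ('knob',(305,228,335,255),(0,0,0),(179,255,60),.14),('core',(340,232,360,260),(0,0,0),(179,255,60),.1),('collar',(355,230,372,258),(5,150,100),(18,255,255),.09),
  ('disc',(280,225,355,300),(0,0,60),(110,60,140),.018),('carr',(185,215,220,252),(0,0,180),(179,40,255),.02),('can',(205,248,235,285),(0,0,120),(179,40,255),.04)]:
    p,ce,r=blob(c,box,lo,hi); bp=cv2.boxPoints(r)
    print(n,len(p),ce,onz(c,*ce,z),'\n',np.array([onz(c,*q,z)[:2] for q in bp]).round(3).tolist())
p,ce,r=blob(d,(345,160,370,178),(0,0,0),(179,255,60)); print('knob side',ce,onz(d,*ce,.131))
p,ce,r=blob(d,(350,260,450,340),(105,80,40),(130,255,255)); print('mat side',ce,onz(d,*ce,.003))
big=np.hstack([cv2.resize(c['color'][205:275,180:260],None,fx=5,fy=5,interpolation=2),cv2.resize(c['color'][205:275,300:380],None,fx=5,fy=5,interpolation=2)])
cv2.imwrite('pics/z1.png',big[:,:,::-1])
E
```

```text
mat 1463 [243.026  200.4211] [ 0.4688 -0.2324  0.003 ] 
 [[0.534, -0.29], [0.408, -0.317], [0.4, -0.176], [0.525, -0.156]]
tray 1558 [426.7638 241.4063] [0.51   0.3101 0.012 ] 
 [[0.549, 0.233], [0.423, 0.271], [0.469, 0.387], [0.59, 0.345]]
knob 147 [318.4558 240.9524] [0.6471 0.0256 0.14  ] 
 [[0.634, 0.004], [0.627, 0.038], [0.661, 0.045], [0.668, 0.011]]
core 231 [350.6277 245.6623] [0.6201 0.1054 0.1   ] 
 [[0.598, 0.085], [0.59, 0.12], [0.644, 0.128], [0.651, 0.093]]
collar 149 [363.6309 242.8054] [0.5986 0.1371 0.09  ] 
 [[0.576, 0.117], [0.567, 0.14], [0.625, 0.155], [0.633, 0.133]]
disc 1205 [329.7751 271.5975] [0.6601 0.0612 0.018 ] 
 [[0.734, -0.002], [0.57, -0.029], [0.549, 0.114], [0.715, 0.131]]
carr 280 [202.4607 236.3036] [ 0.6222 -0.3038  0.02  ] 
 [[0.659, -0.317], [0.567, -0.332], [0.568, -0.294], [0.659, -0.28]]
can 281 [218.7544 261.0463] [ 0.6988 -0.2302  0.04  ] 
 [[0.677, -0.261], [0.667, -0.214], [0.72, -0.199], [0.729, -0.245]]
knob side [357.7328 170.2901] [0.6324 0.0221 0.131 ]
mat side [398.1629 300.3982] [ 0.4546 -0.2378  0.003 ]
```

View pics/z1.png

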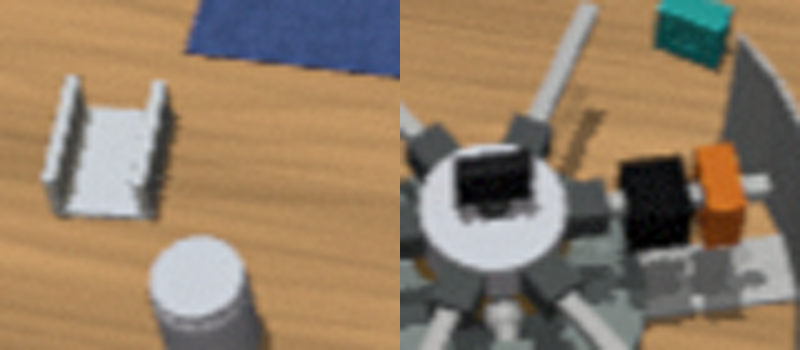

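Left crop: carrier at about (202,236), channel along image vertical, with the canister below it. Right crop: the knob bar lies along the loaded arm, and the teal collar is a decoy. Moving over towards the mat and carrier for close looks.

{"method": "jog_arm", "body": {
  "motion": [
    [1, [1, -0.62, -0.5], [0, 0, 0]],
    [1, [1, -0.62, -0.5], [0, 0, 0]],
    [1, [1, -0.62, -0.5], [0, 0, 0]],
    [1, [1, -0.62, -0.5], [0, 0, 0]],
    [1, [1, -0.62, -0.5], [0, 0, 0]]
  ]
}}

```text
time_s: 0.6
eef_pos: [0.3702, -0.4095, 0.3087]
tcp_rot: [[0.897, 0.442, 0.002], [0.442, -0.897, -0.002], [0.001, 0.003, -1.0]]
wrist_force: [-0.6, -0.9, -0.7]
gripper_width: 0.0856
finger_force: 0.0
```

{"method": "jog_arm", "body": {
  "motion": [
    [1, [1, -0.62, 0], [0, 0, 0]],
    [1, [1, -0.62, 0], [0, 0, 0]],
    [1, [1, -0.62, 0], [0, 0, 0]],
    [1, [1, -0.62, 0], [0, 0, 0]],
    [1, [1, -0.62, 0], [0, 0, 0]]
  ]
}}

```text
time_s: 1.1
eef_pos: [0.4632, -0.2609, 0.3058]
tcp_rot: [[0.897, 0.441, -0.0], [0.441, -0.897, 0.001], [-0.0, -0.001, -1.0]]
wrist_force: [-0.0, -0.3, 0.7]
gripper_width: 0.0853
finger_force: 0.0
```

```bash
cat >> h.py <<'E'
np.set_printoptions(precision=4,suppress=True)
def delta(x,y,z,yaw,s=None):
    "shift (share of 150mm) and z turn (share of 60deg) to put TCP at xyz with closing line at yaw deg (mod 180)"
    s=s or observe(); R=s['tcp_rot']; d=R.T@(np.array([x,y,z])-s['eef_pos'])/.15
    y0=np.degrees(np.arctan2(R[1,1],R[0,1])); a=(yaw-y0+90)%180-90
    print('at',s['eef_pos'],'yaw',round(y0,1),'j6',round(s['joint_pos'][5],2),'w',round(s['gripper_width'],4),'-> shift',d,'turn z',round(-a/60,3),'t',round(s['time_s'],2))
E
python3 - <<'E'
from h import *
delta(.645,.025,.3,20)
c=snap('wrist','w1'); print(-np.array(c['R']).T@c['t'])
E
```

```text
at [ 0.4632 -0.2609  0.3058] yaw -63.8 j6 0.48 w 0.0853 -> shift [ 1.9287 -1.1755  0.0394] turn z -1.397 t 1.1
[ 0.5262 -0.2297  0.4486]
```

View pics/w1.png

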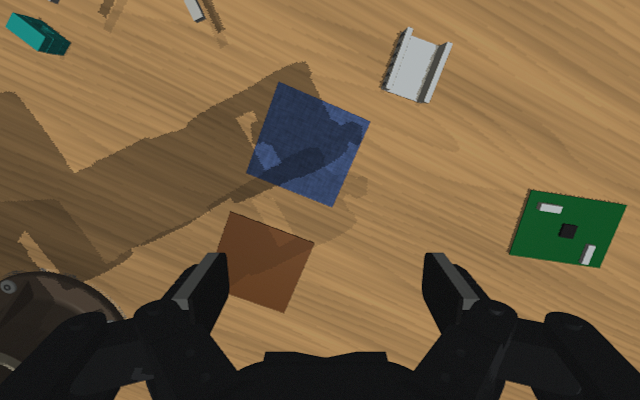

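The wrist view shows the mat corners (278,82), (370,122), (333,207), (247,173), and the carrier's walls from (408,28)–(383,88) and (451,42)–(430,102).

```bash
python3 - <<'E'
from h import *
c=dict(np.load('pics/w1.npz'))
m=np.array([onz(c,*p,.003)[:2] for p in [(278,82),(370,122),(333,207),(247,173)]]); print('mat',m,m.mean(0),np.linalg.norm(m-np.roll(m,1,0),axis=1))
w=np.array([onz(c,*p,.036)[:2] for p in [(408,28),(383,88),(430,102),(451,42)]]); print('carr',w,w.mean(0),np.linalg.norm(w-np.roll(w,1,0),axis=1))
E
```

```text
mat [[ 0.5195 -0.1658]
 [ 0.5275 -0.2952]
 [ 0.4001 -0.3042]
 [ 0.3918 -0.1755]] [ 0.4597 -0.2352] [0.128  0.1297 0.1277 0.129 ]
carr [[ 0.6381 -0.2794]
 [ 0.569  -0.2854]
 [ 0.58   -0.344 ]
 [ 0.6473 -0.331 ]] [ 0.6086 -0.31  ] [0.0524 0.0694 0.0596 0.0686]
```

{"method": "jog_arm", "body": {
  "motion": [
    [1, [1, -0.6, 0], [0, 0, -0.14]],
    [1, [1, -0.6, 0], [0, 0, -0.28]],
    [1, [1, -0.6, 0], [0, 0, -0.42]],
    [1, [1, -0.6, 0], [0, 0, -0.56]],
    [1, [1, -0.6, 0], [0, 0, -0.7]],
    [1, [1, -0.6, 0], [0, 0, -0.7]]
  ]
}}

```text
time_s: 1.75
eef_pos: [0.5575, -0.1171, 0.3056]
tcp_rot: [[0.372, 0.928, -0.001], [0.928, -0.372, -0.0], [-0.0, -0.001, -1.0]]
wrist_force: [0.2, 0.7, 0.3]
gripper_width: 0.0856
finger_force: 0.0
```

```bash
python3 - <<'E'
from h import *
delta(.645,.025,.3,20)
c=snap('wrist','w2')
E
```

```text
at [ 0.5575 -0.1171  0.3056] yaw -21.9 j6 0.06 w 0.0856 -> shift [1.0964 0.1886 0.0367] turn z -0.698 t 1.75
```

View pics/w2.png

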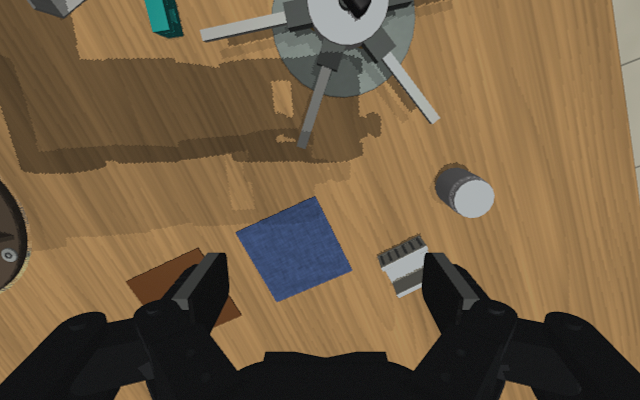

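The view shows the carousel at the top (knob at about (352,5)), mat centre (295,248), and canister at (473,197). I'll step so the camera sits above the axis.

{"method": "jog_arm", "body": {
  "motion": [
    [1, [0.6, 0.35, 0], [0, 0, -0.14]],
    [1, [0.6, 0.35, 0], [0, 0, -0.28]],
    [1, [0.6, 0.35, 0], [0, 0, -0.42]],
    [1, [0.6, 0.35, 0], [0, 0, -0.56]],
    [1, [0.6, 0.35, 0], [0, 0, -0.7]],
    [1, [0.6, 0.35, 0], [0, 0, -0.7]]
  ]
}}

```text
time_s: 2.4
eef_pos: [0.6397, -0.0541, 0.306]
tcp_rot: [[-0.339, 0.941, -0.0], [0.941, 0.339, -0.0], [-0.0, -0.0, -1.0]]
wrist_force: [-1.0, -0.1, 0.5]
gripper_width: 0.0852
finger_force: 0.0
```

```bash
python3 - <<'E'
from h import *
delta(.645,.025,.3,20)
c=snap('wrist','w3')
E
```

```text
at [ 0.6397 -0.0541  0.306 ] yaw 19.8 j6 -0.53 w 0.0852 -> shift [0.4842 0.2121 0.0401] turn z -0.003 t 2.4
```

View pics/w3.png

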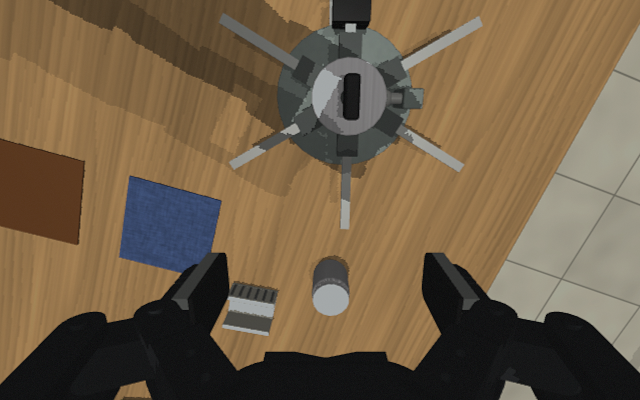

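The knob is at (352,96). The arm tips are at (222,18), (481,20), (462,168), (232,164), and the one opposite the loaded arm is at (345,228).

```bash
python3 - <<'E'
from h import *
c=dict(np.load('pics/w3.npz'))
P=[onz(c,*p,.095)[:2] for p in [(222,18),(462,168),(481,20),(232,164),(345,228)]]
print(P); a=(P[0]+P[1])/2;b=(P[2]+P[3])/2;ax=(a+b)/2;print(a,b,ax,[np.linalg.norm(p-ax) for p in P])
print([np.degrees(np.arctan2(*(p-ax)[::-1])) for p in P])
g=cv2.cvtColor(c['color'],cv2.COLOR_RGB2GRAY); x0,y0,x1,y1=335,60,370,130
m=(g[y0:y1,x0:x1]<45).astype('uint8'); n,l,s,ce=cv2.connectedComponentsWithStats(m); print(s,ce+[x0,y0])
i=1+np.argmax(s[1:,4]); p=(np.argwhere(l==i)[:,::-1]+[x0,y0]).astype(np.float32)
W=np.array([onz(c,*q,.146)[:2] for q in p]); r=cv2.minAreaRect(W.astype(np.float32)*1000); print('knob mm',r)
delta(ax[0],ax[1],.3,20)
E
```

```text
[array([0.494 , 0.0508]), array([ 0.7783, -0.0032]), array([0.7301, 0.134 ]), array([ 0.5408, -0.0842]), array([ 0.6831, -0.1122])]
[0.6362 0.0238] [0.6355 0.0249] [0.6358 0.0244] [np.float64(0.14422029376059708), np.float64(0.1451019167555988), np.float64(0.1446351556404648), np.float64(0.14423378713423712), np.float64(0.14454086252968318)]
[np.float64(169.44916350260078), np.float64(-10.938053899484904), np.float64(49.29867497031173), np.float64(-131.19868773349148), np.float64(-70.90847748807346)]
[[   0    0   35   70 1701]
 [   6   13   19   47  749]] [[352.5115  93.7707]
 [350.8385  96.1562]]
knob mm ((633.1697387695312, 23.34972381591797), (15.868236541748047, 38.76628112792969), 20.615726470947266)
at [ 0.6397 -0.054   0.3061] yaw 19.5 j6 -0.53 w 0.0855 -> shift [0.5009 0.1505 0.0407] turn z -0.008 t 2.45
```

{"method": "jog_arm", "body": {
  "motion": [
    [1, [0.25, 0.075, 0.1], [0, 0, 0.007]],
    [1, [0.5, 0.15, 0.2], [0, 0, 0.007]],
    [1, [0.5, 0.15, 0.5], [0, 0, 0.007]],
    [1, [0.5, 0.15, 0.8], [0, 0, 0.007]],
    [1, [0.5, 0.15, 0.8], [0, 0, 0.007]],
    [1, [0.5, 0.15, 0.8], [0, 0, 0.007]]
  ]
}}

```text
time_s: 3.05
eef_pos: [0.6357, 0.0248, 0.1871]
tcp_rot: [[-0.331, 0.944, -0.0], [0.944, 0.331, -0.0], [0.0, -0.0, -1.0]]
wrist_force: [0.9, 0.1, 0.7]
gripper_width: 0.0854
finger_force: 0.0
```

```bash
python3 - <<'E'
from h import *
delta(.6357,.0243,.113,19.1)
c=snap('wrist','w4')
g=cv2.cvtColor(c['color'],cv2.COLOR_RGB2GRAY); print(proj(c,[.6357,.0243,.146]))
E
```

```text
at [0.6357 0.0248 0.1871] yaw 19.3 j6 -0.4 w 0.0854 -> shift [-0.0032 -0.001   0.4939] turn z 0.004 t 3.05
[327.5211 226.337 ]
```

{"method": "jog_arm", "body": {
  "motion": [
    [1, [0, 0, 0.25], [0, 0, 0]],
    [1, [0, 0, 0.49], [0, 0, 0]],
    [1, [0, 0, 0.49], [0, 0, 0]],
    [-0.5, [0, 0, 0.49], [0, 0, 0]],
    [-1, [0, 0, 0.49], [0, 0, 0]],
    [-1, [0, 0, 0.49], [0, 0, 0]],
    [-1, [0, 0, 0.49], [0, 0, 0]],
    [-1, [0, 0, 0.49], [0, 0, 0]],
    [-1, [0, 0, 0.49], [0, 0, 0]]
  ]
}}

```text
time_s: 4.0
eef_pos: [0.6361, 0.0256, 0.1139]
tcp_rot: [[-0.335, 0.942, 0.002], [0.942, 0.335, -0.0], [-0.001, 0.002, -1.0]]
wrist_force: [-0.1, 1.7, 7.1]
gripper_width: 0.0131
finger_force: 58.5
```

{"method": "jog_arm", "body": {
  "motion": [
    [-1, [0, 0, 0], [0, 0, -0.06]],
    [-1, [0, 0, 0], [0, 0, -0.14]],
    [-1, [0, 0, 0], [0, 0, -0.23]],
    [-1, [0, 0, 0], [0, 0, -0.32]],
    [-1, [0, 0, 0], [0, 0, -0.41]],
    [-1, [0, 0, 0], [0, 0, -0.5]],
    [-1, [0, 0, 0], [0, 0, -0.59]],
    [-1, [0, 0, 0], [0, 0, -0.68]],
    [-1, [0, 0, 0], [0, 0, -0.77]],
    [-1, [0, 0, 0], [0, 0, -0.86]],
    [-1, [0, 0, 0], [0, 0, -0.94]],
    [-1, [0, 0, 0], [0, 0, -1.0]]
  ]
}}

```text
time_s: 5.2
eef_pos: [0.6354, 0.0247, 0.1139]
tcp_rot: [[-0.984, 0.178, 0.001], [0.178, 0.984, -0.001], [-0.001, -0.001, -1.0]]
wrist_force: [-3.8, -6.2, 9.9]
gripper_width: 0.0134
finger_force: 59.6
```

{"method": "jog_arm", "body": {
  "motion": [
    [-1, [0, 0, 0], [0, 0, 0]],
    [-1, [0, 0, 0], [0, 0, 0]],
    [1, [0, 0, 0], [0, 0, 0]],
    [1, [0, 0, 0], [0, 0, 0]],
    [1, [0, 0, 0], [0, 0, 0]],
    [1, [0, 0, 0], [0, 0, 0]],
    [1, [0, 0, -0.3], [0, 0, 0]],
    [1, [0, 0, -0.6], [0, 0, 0]],
    [1, [0, 0, -0.9], [0, 0, 0]],
    [1, [0, 0, -0.9], [0, 0, 0]]
  ]
}}

```text
time_s: 6.2
eef_pos: [0.6373, 0.0256, 0.2541]
tcp_rot: [[-0.984, 0.181, 0.01], [0.181, 0.984, -0.001], [-0.01, 0.001, -1.0]]
wrist_force: [0.2, 0.4, -0.7]
gripper_width: 0.0853
finger_force: 0.0
```

```bash
python3 - <<'E'
from h import *
delta(.6357,.0243,.113,79.1)
c=snap('wrist','w5');b=snap('scene','s5')
z=cv2.resize(b['color'][195:275,260:380],None,fx=4,fy=4,interpolation=2)
o=np.zeros((400,800,3),'uint8'); o[:320,320:]=z; o[:200,:320]=cv2.resize(c['color'],(320,200)); cv2.imwrite('pics/z5.png',o[:,:,::-1])
E
```

```text
at [0.6373 0.0256 0.2541] yaw 79.6 j6 -1.45 w 0.0853 -> shift [ 0.0179 -0.0117  0.9407] turn z 0.008 t 6.2
```

View pics/z5.png

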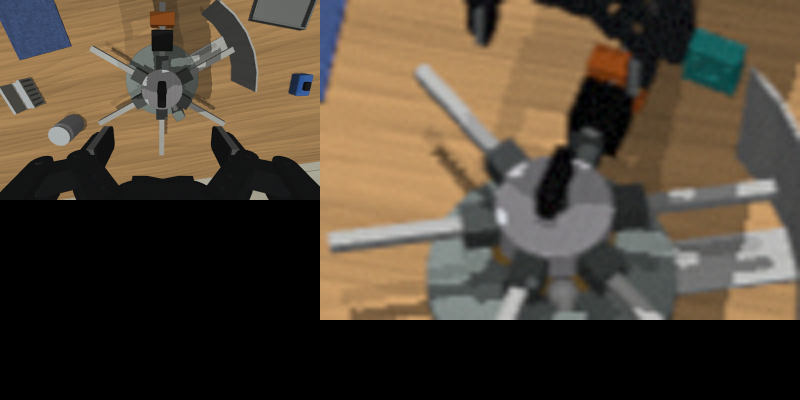

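The turret has stepped: the loaded arm now points towards the robot, with the collar and core on it. Collar at about (322,36) and core at (322,80) in the wrist view. Measuring both.

```bash
python3 - <<'E'
from h import *
c=dict(np.load('pics/w5.npz')); h=cv2.cvtColor(c['color'],cv2.COLOR_RGB2HSV)
ax=np.array([.6357,.0243]); t=np.radians(169.1); e=np.array([np.cos(t),np.sin(t)]); n=np.array([-e[1],e[0]])
for nm,lo,hi,box,z in[('collar',(5,130,60),(18,255,255),(280,0,370,60),.107),('core',(0,0,0),(179,255,55),(295,55,352,105),.105)]:
    x0,y0,x1,y1=box; m=cv2.inRange(h[y0:y1,x0:x1],lo,hi); k,l,s,ce=cv2.connectedComponentsWithStats(m); i=1+np.argmax(s[1:,4])
    p=np.argwhere(l==i)[:,::-1]+[x0,y0]; W=np.array([onz(c,*q,z)[:2] for q in p])-ax
    r=W@e; q=W@n; print(nm,s[i],'r',np.percentile(r,[1,99]),'lat',np.percentile(q,[1,99]))
u=proj(c,[*(ax+.145*e),.095]); print('tip px',u)
cv2.imwrite('pics/z6.png',cv2.resize(c['color'][0:140,230:430],None,fx=4,fy=4)[:,:,::-1])
E
```

```text
collar [  19   22   52   37 1646] r [0.1052 0.1294] lat [-0.0189  0.021 ]
core [   8    5   43   43 1816] r [0.0692 0.1024] lat [-0.0168  0.0176]
tip px [325.6349   4.6915]
```

View pics/z6.png

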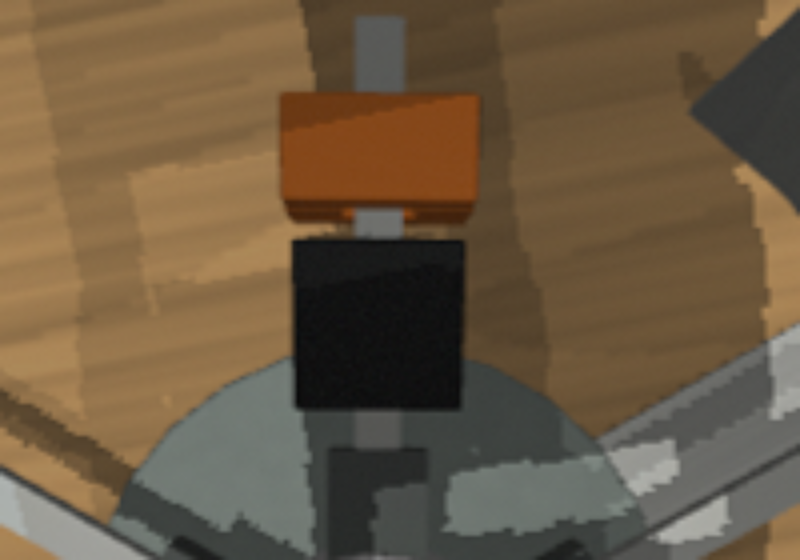

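The crop shows the collar top between y=93 and 200 and the core at y=240–410, with a gap of about 7 mm between them.

{"method": "jog_arm", "body": {
  "motion": [
    [1, [0.3, 0, 0], [0, 0, 0]],
    [1, [0.6, -0.01, 0.1], [0, 0, 0]],
    [1, [0.816, -0.01, 0.2], [0, 0, 0]],
    [1, [0.816, -0.01, 0.5], [0, 0, 0]],
    [1, [0.816, -0.01, 0.6], [0, 0, 0]],
    [1, [0.816, -0.01, 0.6], [0, 0, 0]]
  ]
}}

```text
time_s: 6.9
eef_pos: [0.513, 0.0463, 0.1548]
tcp_rot: [[-0.984, 0.181, -0.006], [0.181, 0.984, 0.0], [0.006, -0.001, -1.0]]
wrist_force: [-0.6, 0.2, -0.4]
gripper_width: 0.0853
finger_force: 0.0
```

```bash
python3 - <<'E'
from h import *
s=observe(); print(s['tcp_rot'])
delta(.5167,.0462,.075,79.1)
E
```

```text
[[-0.9835  0.1808 -0.0061]
 [ 0.1808  0.9835  0.0002]
 [ 0.006  -0.0009 -1.    ]]
at [0.513  0.0463 0.1548] yaw 79.6 j6 -1.43 w 0.0853 -> shift [-0.0274  0.0042  0.5322] turn z 0.008 t 6.9
```

{"method": "jog_arm", "body": {
  "motion": [
    [1, [-0.01, 0, 0.3], [0, 0, 0]],
    [1, [-0.01, 0, 0.53], [0, 0, 0]],
    [1, [-0.01, 0, 0.53], [0, 0, 0]],
    [0.2, [-0.01, 0, 0.53], [0, 0, 0]],
    [-1, [-0.01, 0, 0.53], [0, 0, 0]],
    [-1, [-0.01, 0, 0.53], [0, 0, 0]],
    [-1, [-0.01, 0, 0.53], [0, 0, 0]],
    [-1, [-0.01, 0, 0.53], [0, 0, 0]]
  ]
}}

```text
time_s: 7.7
eef_pos: [0.5169, 0.046, 0.08]
tcp_rot: [[-0.983, 0.181, 0.003], [0.181, 0.984, -0.0], [-0.003, 0.0, -1.0]]
wrist_force: [-1.2, 1.1, 8.8]
gripper_width: 0.0391
finger_force: 59.1
```

```bash
python3 - <<'E'
from h import *
s=observe(); print(s['wrist_force'],s['finger_force'])
delta(.5167,.0462,.075,79.1)
c=snap('wrist','w7'); b=snap('side','d7')
o=np.zeros((400,800,3),'uint8'); o[:300,:480]=cv2.resize(c['color'],(480,300)); o[:320,480:]=cv2.resize(b['color'][140:260,290:410],(320,320)); cv2.imwrite('pics/z7.png',o[:,:,::-1])
E
```

```text
[-1.232   1.0692  8.7764] 59.13071796298027
at [0.5169 0.046  0.08  ] yaw 79.6 j6 -1.43 w 0.0391 -> shift [0.0016 0.0013 0.0335] turn z 0.008 t 7.7
```

View pics/z7.png

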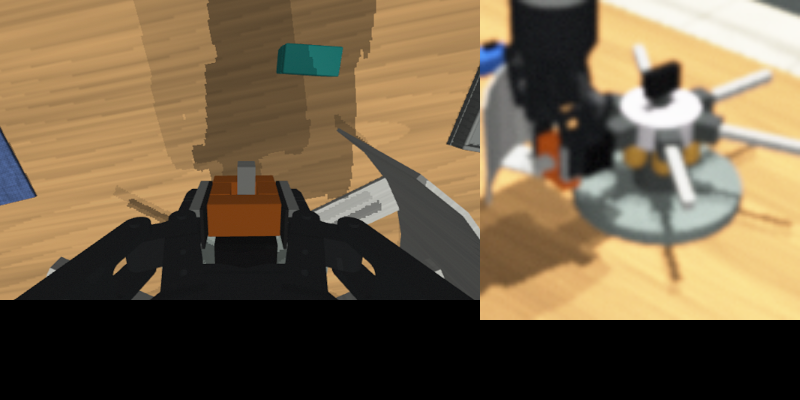

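The collar is held squarely at 39 mm, its bore hanging on the bar. I'll raise a little to centre the bore and slide it out.

{"method": "jog_arm", "body": {
  "motion": [
    [-1, [0, 0, -0.03], [0, 0, 0]],
    [-1, [0, 0, -0.045], [0, 0, 0]],
    [-1, [0.05, 0, -0.045], [0, 0, 0]],
    [-1, [0.12, 0, -0.045], [0, 0, 0]],
    [-1, [0.19, 0, -0.045], [0, 0, 0]],
    [-1, [0.26, 0, -0.045], [0, 0, 0]],
    [-1, [0.33, 0, -0.045], [0, 0, 0]],
    [-1, [0.38, 0, -0.045], [0, 0, 0]],
    [-1, [0.38, 0, -0.045], [0, 0, 0]]
  ]
}}

```text
time_s: 8.7
eef_pos: [0.4591, 0.0564, 0.0851]
tcp_rot: [[-0.984, 0.181, -0.001], [0.181, 0.984, -0.0], [0.001, -0.0, -1.0]]
wrist_force: [-0.4, -0.3, -0.8]
gripper_width: 0.0389
finger_force: 63.5
```

```bash
python3 - <<'E'
from h import *
s=observe(); print(s['wrist_force'],s['finger_force'],s['tcp_rot'])
delta(.51,.31,.15,79.1)
c=dict(np.load('pics/w3.npz'))
c=snap('wrist','w8'); b=snap('scene','s8')
o=np.zeros((400,800,3),'uint8'); o[:300,:480]=cv2.resize(c['color'],(480,300)); o[:320,480:]=cv2.resize(b['color'][190:270,300:380],(320,320)); cv2.imwrite('pics/z8.png',o[:,:,::-1])
E
```

```text
[-0.367  -0.279  -0.7686] 63.450584560632706 [[-0.9836  0.1805 -0.0006]
 [ 0.1805  0.9836 -0.0001]
 [ 0.0005 -0.0002 -1.    ]]
at [0.4591 0.0564 0.0851] yaw 79.6 j6 -1.41 w 0.0389 -> shift [-0.0283  1.7238 -0.433 ] turn z 0.008 t 8.7
```

View pics/z8.png

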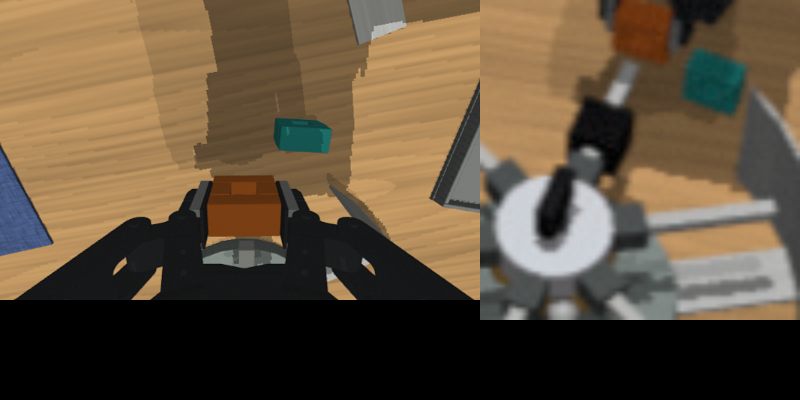

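The collar is off the bar's end and the core still sits on the arm. I'll raise it and carry it to the tray (at the right edge, about (465,160)).

{"method": "jog_arm", "body": {
  "motion": [
    [-1, [0, 0, -0.3], [0, 0, 0]],
    [-1, [0, 0, -0.48], [0, 0, 0]],
    [-1, [0, 0.25, -0.48], [0, 0, 0]],
    [-1, [0, 0.5, -0.48], [0, 0, 0]],
    [-1, [0, 0.75, -0.48], [0, 0, 0]],
    [-1, [0, 0.9, -0.48], [0, 0, 0]],
    [-1, [0, 0.9, -0.48], [0, 0, 0]]
  ]
}}

```text
time_s: 9.5
eef_pos: [0.4852, 0.1912, 0.1569]
tcp_rot: [[-0.984, 0.178, 0.001], [0.178, 0.984, 0.0], [-0.001, 0.0, -1.0]]
wrist_force: [0.6, 0.5, -1.0]
gripper_width: 0.0393
finger_force: 63.6
```

```bash
python3 - <<'E'
from h import *
c=snap('wrist','w9'); b=snap('scene','s9')
P=[(.549,.233),(.423,.271),(.469,.387),(.59,.345)]; print([proj(c,[*p,.012]) for p in P])
delta(.508,.309,.08,79.6)
for n,c in(('w',c),('s',b)):
  h=cv2.cvtColor(c['color'],cv2.COLOR_RGB2HSV); m=cv2.inRange(h,(0,0,20),(179,70,200)) 
  q=np.array([proj(c,[*(np.array(p)*1.15-.15*np.array([.508,.309])),.01]) for p in P]).astype(np.int32)
  k=np.zeros_like(m); cv2.fillConvexPoly(k,q,255); m&=k
  nn,l,s,ce=cv2.connectedComponentsWithStats(m); i=1+np.argmax(s[1:,4]); p=np.argwhere(l==i)[:,::-1]
  W=np.array([onz(c,*v,.01)[:2] for v in p]).astype(np.float32)*1000; print(n,s[i],cv2.minAreaRect(W),W.min(0),W.max(0))
E
```

```text
[array([381.1921, 241.565 ]), array([406.6411,  97.6299]), array([547.2697, 127.6356]), array([501.7543, 261.0452])]
at [0.4845 0.1891 0.1568] yaw 79.6 j6 -1.14 w 0.039 -> shift [-0.0103  0.8149  0.5117] turn z 0.001 t 9.6
w [  379   102   172   153 18509] ((505.4276428222656, 311.11090087890625), (126.89146423339844, 122.68698120117188), 69.90275573730469) [426.9492 232.9812] [584.1733 390.6198]
s [ 399  216   57   52 1695] ((507.4396667480469, 309.7447204589844), (120.91590118408203, 128.9978485107422), 70.12810516357422) [427.3628 235.4707] [585.9565 387.4427]
```

{"method": "jog_arm", "body": {
  "motion": [
    [-1, [-0.005, 0.28, 0], [0, 0, 0.08]],
    [-1, [-0.005, 0.56, 0], [0, 0, 0.16]],
    [-1, [-0.005, 0.815, 0], [0, 0, 0.16]],
    [-1, [-0.005, 0.815, 0.3], [0, 0, 0.16]],
    [-1, [-0.005, 0.815, 0.6], [0, 0, 0.16]],
    [-1, [-0.005, 0.815, 0.8], [0, 0, 0.16]],
    [-1, [-0.005, 0.815, 0.9], [0, 0, 0.16]],
    [-1, [-0.005, 0.815, 0.9], [0, 0, 0.16]]
  ]
}}

```text
time_s: 10.4
eef_pos: [0.5071, 0.3079, 0.0206]
tcp_rot: [[-0.939, 0.343, -0.003], [0.343, 0.939, -0.001], [0.002, -0.002, -1.0]]
wrist_force: [-0.1, -0.4, 0.5]
gripper_width: 0.039
finger_force: 63.7
```

```bash
python3 - <<'E'
from h import *
print(observe()['wrist_force']); delta(.506,.310,.017,70)
E
```

```text
[-0.0558 -0.4348  0.5351]
at [0.5071 0.3079 0.0206] yaw 69.9 j6 -0.79 w 0.039 -> shift [0.0118 0.0104 0.0239] turn z -0.001 t 10.4
```

{"method": "jog_arm", "body": {
  "motion": [
    [-1, [0, 0, 0.02], [0, 0, 0]],
    [0.3, [0, 0, 0.02], [0, 0, 0]],
    [0.3, [0, 0, 0.02], [0, 0, 0]],
    [0.3, [0, 0, 0.02], [0, 0, 0]],
    [0.3, [0, 0, 0.02], [0, 0, 0]],
    [0.3, [0, 0, -0.15], [0, 0, 0]],
    [0.3, [0, 0, -0.4], [0, 0, 0]],
    [0.3, [0, 0, -0.7], [0, 0, 0]],
    [1, [0, 0, -0.95], [0, 0, 0]],
    [1, [0, 0, -0.95], [0, 0, 0]]
  ]
}}

```text
time_s: 11.4
eef_pos: [0.509, 0.31, 0.1698]
tcp_rot: [[-0.94, 0.342, 0.008], [0.342, 0.94, 0.004], [-0.006, 0.006, -1.0]]
wrist_force: [-0.5, 0.3, -0.7]
gripper_width: 0.0816
finger_force: 0.0
```

```bash
python3 - <<'E'
from h import *
c=snap('wrist','w10'); b=snap('scene','s10')
for n,c in(('w',c),('s',b)):
  h=cv2.cvtColor(c['color'],cv2.COLOR_RGB2HSV); m=cv2.inRange(h,(5,130,60),(18,255,255))
  x,y=proj(c,[.506,.31,.02]).astype(int); k=np.zeros_like(m); cv2.circle(k,(int(x),int(y)),60 if n=='w' else 20,255,-1); m&=k
  nn,l,s,ce=cv2.connectedComponentsWithStats(m)
  if nn>1:
    i=1+np.argmax(s[1:,4]); p=np.argwhere(l==i)[:,::-1]; W=np.array([onz(c,*v,.044)[:2] for v in p]).astype(np.float32)*1000; print(n,s[i],cv2.minAreaRect(W))
delta(.5167,.0462,.18,79.1)
# core on arm, scene view
h=cv2.cvtColor(b['color'],cv2.COLOR_RGB2GRAY); x0,y0,x1,y1=318,205,345,238; m=(h[y0:y1,x0:x1]<50).astype('uint8'); nn,l,s,ce=cv2.connectedComponentsWithStats(m); i=1+np.argmax(s[1:,4])
p=np.argwhere(l==i)[:,::-1]+[x0,y0]; t=np.radians(169.1); e=np.array([np.cos(t),np.sin(t)]);n=np.array([-e[1],e[0]])
W=np.array([onz(b,*v,.105)[:2] for v in p])-[.6357,.0243]; print('core',s[i],np.percentile(W@e,[1,99]),np.percentile(W@n,[1,99]))
E
```

```text
w [ 299  170   47   33 1496] ((505.2459411621094, 308.3082275390625), (39.16514587402344, 27.878759384155273), 69.95820617675781)
s [418 231  18  18 206] ((525.005615234375, 303.4299621582031), (40.76698303222656, 44.78946304321289), 71.46723175048828)
at [0.5074 0.3092 0.1652] yaw 70.0 j6 -0.79 w 0.0855 -> shift [-0.6585 -1.6259 -0.0995] turn z -0.152 t 11.5
core [  4  10  16  20 188] [0.0452 0.0949] [-0.0227  0.0151]
```

Collar is standing in the tray and released. Going back above the core.

{"method": "jog_arm", "body": {
  "motion": [
    [1, [-0.1, -0.1, -0.25], [0, 0, 0]],
    [1, [-0.3, -0.33, -0.5], [0, 0, 0]],
    [1, [-0.5, -0.55, -0.5], [0, 0, 0]],
    [1, [-0.67, -0.75, -0.5], [0, 0, 0]],
    [1, [-0.67, -0.75, -0.5], [0, 0, 0]]
  ]
}}

```text
time_s: 12.0
eef_pos: [0.5644, 0.165, 0.2381]
tcp_rot: [[-0.938, 0.346, -0.002], [0.346, 0.938, -0.001], [0.001, -0.002, -1.0]]
wrist_force: [-0.3, -0.1, -0.7]
gripper_width: 0.0853
finger_force: 0.0
```

{"method": "jog_arm", "body": {
  "motion": [
    [1, [-0.2, -0.2, 0], [0, 0, -0.08]],
    [1, [-0.4, -0.45, 0], [0, 0, -0.16]],
    [1, [-0.6, -0.68, 0], [0, 0, -0.16]],
    [1, [-0.67, -0.75, 0], [0, 0, -0.16]],
    [1, [-0.67, -0.75, 0], [0, 0, -0.16]],
    [1, [-0.67, -0.75, 0], [0, 0, -0.16]]
  ]
}}

```text
time_s: 12.6
eef_pos: [0.6187, 0.0298, 0.2384]
tcp_rot: [[-0.983, 0.181, -0.002], [0.181, 0.983, 0.0], [0.002, 0.0, -1.0]]
wrist_force: [-0.3, 0.7, 0.3]
gripper_width: 0.0855
finger_force: 0.0
```

```bash
cat > core.py <<'E'
from h import *
c=snap('wrist','w11'); h=cv2.cvtColor(c['color'],cv2.COLOR_RGB2HSV)
ax=np.array([.6357,.0243]); t=np.radians(169.1); e=np.array([np.cos(t),np.sin(t)]); n=np.array([-e[1],e[0]])
q=np.array([proj(c,[*(ax+a*e+b*n),.105]) for a,b in((.062,-.03),(.062,.03),(.16,.03),(.16,-.03))]).astype(np.int32)
m=cv2.inRange(h,(0,0,0),(179,255,50)); k=np.zeros_like(m); cv2.fillConvexPoly(k,q,255); m&=k
nn,l,s,ce=cv2.connectedComponentsWithStats(m); i=1+np.argmax(s[1:,4]); p=np.argwhere(l==i)[:,::-1]
W=np.array([onz(c,*v,.105)[:2] for v in p])-ax; print(q.tolist(),s[i],np.percentile(W@e,[1,99]),np.percentile(W@n,[1,99]))
delta(.5503,.0402,.081,79.1)
E
python3 core.py
```

```text
[[360, 137], [287, 136], [284, 4], [365, 4]] [ 302   85   44   44 1896] [0.0695 0.1024] [-0.0168  0.018 ]
at [0.6187 0.0302 0.2388] yaw 79.6 j6 -1.45 w 0.0854 -> shift [ 0.4588 -0.0166  1.0525] turn z 0.009 t 12.65
```

{"method": "jog_arm", "body": {
  "motion": [
    [1, [0.25, -0.01, 0], [0, 0, 0.008]],
    [1, [0.46, -0.015, 0.1], [0, 0, 0.008]],
    [1, [0.46, -0.015, 0.4], [0, 0, 0.008]],
    [1, [0.46, -0.015, 0.7], [0, 0, 0.008]],
    [1, [0.46, -0.015, 0.9], [0, 0, 0.008]],
    [1, [0.46, -0.015, 1.0], [0, 0, 0.008]],
    [1, [0.46, -0.015, 1.0], [0, 0, 0.008]]
  ]
}}

```text
time_s: 13.35
eef_pos: [0.5495, 0.0406, 0.0876]
tcp_rot: [[-0.982, 0.187, -0.004], [0.187, 0.982, 0.0], [0.004, -0.001, -1.0]]
wrist_force: [-0.4, 0.6, 0.7]
gripper_width: 0.0851
finger_force: 0.0
```

```bash
python3 - <<'E'
from h import *
print(observe()['wrist_force']);delta(.5503,.0402,.081,79.1)
E
```

```text
[-0.3967  0.5975  0.7461]
at [0.5495 0.0406 0.0876] yaw 79.2 j6 -1.43 w 0.0851 -> shift [-0.0057 -0.0016  0.0443] turn z 0.002 t 13.35
```

{"method": "jog_arm", "body": {
  "motion": [
    [1, [-0.003, 0, 0.05], [0, 0, 0]],
    [0.2, [-0.003, 0, 0.05], [0, 0, 0]],
    [-1, [-0.003, 0, 0.05], [0, 0, 0]],
    [-1, [-0.003, 0, 0.05], [0, 0, 0]],
    [-1, [-0.003, 0, 0.05], [0, 0, 0]],
    [-1, [-0.003, 0, 0.05], [0, 0, 0]],
    [-1, [-0.003, 0, 0.05], [0, 0, 0]]
  ]
}}

```text
time_s: 14.05
eef_pos: [0.5516, 0.0391, 0.0829]
tcp_rot: [[-0.982, 0.189, 0.001], [0.189, 0.982, 0.0], [-0.001, 0.0, -1.0]]
wrist_force: [-1.9, 1.4, 6.5]
gripper_width: 0.035
finger_force: 59.3
```

{"method": "jog_arm", "body": {
  "motion": [
    [-1, [0, 0, -0.025], [0, 0, 0]],
    [-1, [0, 0, -0.04], [0, 0, 0]],
    [-1, [0.05, 0, -0.04], [0, 0, 0]],
    [-1, [0.12, 0, -0.04], [0, 0, 0]],
    [-1, [0.19, 0, -0.04], [0, 0, 0]],
    [-1, [0.26, 0, -0.04], [0, 0, 0]],
    [-1, [0.33, 0, -0.04], [0, 0, 0]],
    [-1, [0.4, 0, -0.04], [0, 0, 0]],
    [-1, [0.47, 0, -0.04], [0, 0, 0]],
    [-1, [0.54, 0, -0.04], [0, 0, 0]],
    [-1, [0.59, 0, -0.04], [0, 0, 0]],
    [-1, [0.59, 0, -0.04], [0, 0, 0]]
  ]
}}

```text
time_s: 15.25
eef_pos: [0.4636, 0.056, 0.0881]
tcp_rot: [[-0.982, 0.189, -0.001], [0.189, 0.982, -0.0], [0.0, -0.0, -1.0]]
wrist_force: [0.4, -0.2, -1.1]
gripper_width: 0.0349
finger_force: 59.9
```

```bash
python3 - <<'E'
from h import *
print(observe()['wrist_force']);delta(.459,-.235,.1,79.2)
E
```

```text
[ 0.3733 -0.1618 -1.0858]
at [0.4636 0.056  0.0881] yaw 79.1 j6 -1.4 w 0.0349 -> shift [-0.3364 -1.9109 -0.0792] turn z -0.001 t 15.25
```

{"method": "jog_arm", "body": {
  "motion": [
    [-1, [0, 0, -0.2], [0, 0, 0]],
    [-1, [-0.05, -0.25, -0.25], [0, 0, 0]],
    [-1, [-0.1, -0.5, -0.25], [0, 0, 0]],
    [-1, [-0.14, -0.75, -0.25], [0, 0, 0]],
    [-1, [-0.17, -0.96, -0.25], [0, 0, 0]],
    [-1, [-0.17, -0.96, -0.25], [0, 0, 0]]
  ]
}}

```text
time_s: 15.85
eef_pos: [0.4628, -0.0936, 0.1256]
tcp_rot: [[-0.981, 0.192, 0.001], [0.192, 0.981, -0.001], [-0.001, -0.001, -1.0]]
wrist_force: [1.0, -0.5, -1.4]
gripper_width: 0.0345
finger_force: 60.4
```

{"method": "jog_arm", "body": {
  "motion": [
    [-1, [-0.05, -0.25, 0], [0, 0, 0]],
    [-1, [-0.1, -0.5, 0], [0, 0, 0]],
    [-1, [-0.14, -0.75, 0.1], [0, 0, 0]],
    [-1, [-0.17, -0.95, 0.25], [0, 0, 0]],
    [-1, [-0.17, -0.95, 0.45], [0, 0, 0]],
    [-1, [-0.17, -0.95, 0.6], [0, 0, 0]],
    [-1, [-0.17, -0.95, 0.6], [0, 0, 0]],
    [-1, [-0.17, -0.95, 0.6], [0, 0, 0]]
  ]
}}

```text
time_s: 16.65
eef_pos: [0.4607, -0.2349, 0.0358]
tcp_rot: [[-0.982, 0.189, -0.0], [0.189, 0.982, 0.0], [0.0, 0.0, -1.0]]
wrist_force: [0.6, -1.1, -0.4]
gripper_width: 0.0348
finger_force: 60.5
```

```bash
python3 - <<'E'
from h import *
s=observe();print(s['wrist_force'],s['tcp_rot']);delta(.459,-.235,.017,79.2)
E
```

```text
[ 0.6492 -1.0836 -0.3526] [[-0.982   0.1887 -0.0004]
 [ 0.1887  0.982   0.0002]
 [ 0.0005  0.0002 -1.    ]]
at [ 0.4607 -0.2349  0.0358] yaw 79.1 j6 -1.98 w 0.0348 -> shift [ 0.0109 -0.0027  0.1251] turn z -0.001 t 16.65
```

Lower gently until it touches, checking the force.

{"method": "jog_arm", "body": {
  "motion": [
    [-1, [0, 0, 0.05], [0, 0, 0]],
    [-1, [0, 0, 0.09], [0, 0, 0]],
    [-1, [0, 0, 0.11], [0, 0, 0]],
    [-1, [0, 0, 0.12], [0, 0, 0]],
    [-1, [0, 0, 0.125], [0, 0, 0]],
    [-1, [0, 0, 0.125], [0, 0, 0]]
  ]
}}

```text
time_s: 17.25
eef_pos: [0.4604, -0.2352, 0.0171]
tcp_rot: [[-0.982, 0.189, 0.0], [0.189, 0.982, -0.0], [-0.0, -0.0, -1.0]]
wrist_force: [-1.3, 0.3, 0.9]
gripper_width: 0.0348
finger_force: 60.8
```

{"method": "jog_arm", "body": {
  "motion": [
    [-1, [0, 0, 0.007], [0, 0, 0]],
    [-1, [0, 0, 0.007], [0, 0, 0]],
    [-1, [0, 0, 0.007], [0, 0, 0]]
  ]
}}

```text
time_s: 17.55
eef_pos: [0.4604, -0.2352, 0.017]
tcp_rot: [[-0.982, 0.189, 0.001], [0.189, 0.982, -0.001], [-0.001, -0.0, -1.0]]
wrist_force: [-3.6, 3.8, 16.9]
gripper_width: 0.0346
finger_force: 62.7
```

{"method": "jog_arm", "body": {
  "motion": [
    [-0.1, [0, 0, 0], [0, 0, 0]],
    [0.3, [0, 0, 0], [0, 0, 0]],
    [1, [0, 0, 0], [0, 0, 0]],
    [1, [0, 0, 0], [0, 0, 0]],
    [1, [0, 0, 0], [0, 0, 0]],
    [1, [0, 0, -0.3], [0, 0, 0]],
    [1, [0, 0, -0.6], [0, 0, 0]],
    [1, [-0.3, 0, -1], [0, 0, 0]],
    [1, [-0.45, 0, -1], [0, 0, 0]],
    [1, [-0.45, 0, -1], [0, 0, 0]],
    [1, [-0.45, 0, -1], [0, 0, 0]]
  ]
}}

```text
time_s: 18.65
eef_pos: [0.5266, -0.2477, 0.1656]
tcp_rot: [[-0.982, 0.189, -0.0], [0.189, 0.982, -0.0], [0.0, -0.0, -1.0]]
wrist_force: [0.0, 1.3, -0.4]
gripper_width: 0.0853
finger_force: 0.0
```

```bash
cat > cm.py <<'E'
from h import *
import sys
def meas(c,x,y,ztop,rad=.04):
    h=cv2.cvtColor(c['color'],cv2.COLOR_RGB2HSV); m=cv2.inRange(h,(0,0,0),(179,255,50))
    a=np.linspace(0,6.28,24); q=np.array([proj(c,[x+rad*np.cos(t),y+rad*np.sin(t),ztop]) for t in a]).astype(np.int32)
    k=np.zeros_like(m); cv2.fillConvexPoly(k,q,255); m&=k
    nn,l,s,ce=cv2.connectedComponentsWithStats(m); i=1+np.argmax(s[1:,4]); p=np.argwhere(l==i)[:,::-1]
    W=np.array([onz(c,*v,ztop)[:2] for v in p]).astype(np.float32)*1000
    print(s[i],cv2.minAreaRect(W))
E
python3 - <<'E'
from cm import *
c=snap('wrist','w12'); meas(c,.46,-.235,.039)
b=snap('side','d12'); meas(b,.46,-.235,.039,.05)
delta(.46,-.235,.1,-10.9)
E
```

```text
[ 302   85   46   45 1706] ((459.6505432128906, -236.0392303466797), (35.823490142822266, 33.5247688293457), 79.1630859375)
[388 278  25  27 482] ((446.5274353027344, -242.7755889892578), (51.409461975097656, 56.440025329589844), 81.0911865234375)
at [ 0.5256 -0.2475  0.1647] yaw 79.1 j6 -1.93 w 0.0854 -> shift [ 0.4442 -0.0015  0.4325] turn z 1.5 t 18.75
```

The core stands upright on the mat at (0.460,−0.236), bore at −11°. I'll swing round for the regrasp and look at the carrier on the way.

{"method": "jog_arm", "body": {
  "motion": [
    [1, [-0.1, -0.2, -0.2], [0, 0, 0.14]],
    [1, [-0.145, -0.4, -0.37], [0, 0, 0.28]],
    [1, [-0.145, -0.6, -0.37], [0, 0, 0.42]],
    [1, [-0.145, -0.6, -0.37], [0, 0, 0.56]],
    [1, [-0.145, -0.6, -0.37], [0, 0, 0.7]],
    [1, [-0.145, -0.6, -0.37], [0, 0, 0.84]],
    [1, [-0.145, -0.6, -0.37], [0, 0, 0.98]],
    [1, [-0.145, -0.6, -0.37], [0, 0, 0.98]]
  ]
}}

```text
time_s: 19.55
eef_pos: [0.5301, -0.3402, 0.2202]
tcp_rot: [[-0.344, 0.939, -0.002], [0.939, 0.344, 0.001], [0.002, -0.001, -1.0]]
wrist_force: [-1.0, 0.3, -0.3]
gripper_width: 0.0854
finger_force: 0.0
```

{"method": "jog_arm", "body": {
  "motion": [
    [1, [0, 0, 0], [0, 0, 0.14]],
    [1, [0, 0, 0], [0, 0, 0.28]],
    [1, [0, 0, 0], [0, 0, 0.42]],
    [1, [0, 0, 0], [0, 0, 0.52]],
    [1, [0, 0, 0], [0, 0, 0.52]],
    [1, [0, 0, 0], [0, 0, 0.52]]
  ]
}}

```text
time_s: 20.15
eef_pos: [0.5307, -0.3403, 0.2209]
tcp_rot: [[0.184, 0.983, -0.001], [0.983, -0.184, 0.0], [0.0, -0.001, -1.0]]
wrist_force: [0.1, 0.2, 0.0]
gripper_width: 0.0855
finger_force: 0.0
```

```bash
cat > carr.py <<'E'
from h import *
c=snap('wrist','w13'); print('carrier px',proj(c,[.609,-.31,.02]),'core px',proj(c,[.46,-.236,.039]))
def carr(c,name):
    h=cv2.cvtColor(c['color'],cv2.COLOR_RGB2HSV); a=np.linspace(0,6.28,24)
    q=np.array([proj(c,[.609+.06*np.cos(t),-.31+.06*np.sin(t),.018]) for t in a]).astype(np.int32)
    m=cv2.inRange(h,(0,0,25),(179,45,255)); k=np.zeros_like(m); cv2.fillConvexPoly(k,q,255); m&=k
    nn,l,s,ce=cv2.connectedComponentsWithStats(m); i=1+np.argmax(s[1:,4]); p=np.argwhere(l==i)[:,::-1]
    for z in(.004,.018,.036):
        W=np.array([onz(c,*v,z)[:2] for v in p]).astype(np.float32)*1000; print(name,z,s[i],cv2.minAreaRect(W))
if __name__=='__main__':
    carr(c,'w13'); carr(dict(np.load('pics/w1.npz')),'w1'); carr(dict(np.load('pics/s0.npz')),'s0')
    from cm import meas; meas(c,.46,-.236,.039); delta(.46,-.2355,.1,-10.8)
E
python3 carr.py
```

```text
carrier px [396.3806 127.6189] core px [231.6124  79.47  ]
w13 0.004 [ 356   90   85   77 4053] ((613.8935546875, -313.285400390625), (79.2389144897461, 63.67081069946289), 7.871501445770264)
w13 0.018 [ 356   90   85   77 4053] ((611.1114501953125, -311.6077880859375), (76.1549301147461, 61.192665100097656), 7.871443748474121)
w13 0.036 [ 356   90   85   77 4053] ((607.5343627929688, -309.4508972167969), (72.18968963623047, 58.006473541259766), 7.871467113494873)
w1 0.004 [ 382   27   71   76 3154] ((613.3931884765625, -314.4716796875), (78.3275375366211, 65.04415893554688), 7.837160587310791)
w1 0.018 [ 382   27   71   76 3154] ((610.6470947265625, -311.80322265625), (75.86144256591797, 62.9962158203125), 7.837193965911865)
w1 0.036 [ 382   27   71   76 3154] ((607.11669921875, -308.37237548828125), (72.6905746459961, 60.36314010620117), 7.837162494659424)
s0 0.004 [188 220  26  29 525] ((606.199951171875, -316.2083435058594), (91.42040252685547, 65.46096801757812), 8.069902420043945)
s0 0.018 [188 220  26  29 525] ((614.3118896484375, -311.1050720214844), (90.37242889404297, 64.71063995361328), 8.069881439208984)
s0 0.036 [188 220  26  29 525] ((624.7418212890625, -304.5437316894531), (89.02515411376953, 63.745845794677734), 8.069891929626465)
[ 212   59   46   42 1771] ((462.9364929199219, -237.22987365722656), (36.09619140625, 40.96799850463867), 78.26136016845703)
at [ 0.5307 -0.3404  0.221 ] yaw -10.6 j6 -0.49 w 0.0852 -> shift [ 0.6    -0.5919  0.8069] turn z 0.003 t 20.2
```

{"method": "jog_arm", "body": {
  "motion": [
    [1, [0.3, -0.3, 0], [0, 0, 0]],
    [1, [0.6, -0.59, 0], [0, 0, 0]],
    [1, [0.6, -0.59, 0.3], [0, 0, 0]],
    [1, [0.6, -0.59, 0.6], [0, 0, 0]],
    [1, [0.6, -0.59, 0.75], [0, 0, 0]],
    [1, [0.6, -0.59, 0.75], [0, 0, 0]]
  ]
}}

```text
time_s: 20.8
eef_pos: [0.46, -0.2345, 0.1064]
tcp_rot: [[0.186, 0.983, -0.004], [0.983, -0.186, 0.003], [0.002, -0.005, -1.0]]
wrist_force: [1.0, -0.1, 0.2]
gripper_width: 0.0852
finger_force: 0.0
```

```bash
python3 - <<'E'
from cm import *
c=snap('wrist','w14'); print(proj(c,[.46,-.236,.039])); meas(c,.46,-.236,.039)
delta(.46,-.236,.01,-10.8)
E
```

```text
[328.1329 212.4496]
[ 303  176   51   62 3010] ((460.54107666015625, -232.13397216796875), (43.085121154785156, 33.428218841552734), 78.22662353515625)
at [ 0.4608 -0.2351  0.1081] yaw -10.8 j6 -0.41 w 0.0855 -> shift [-0.0073 -0.0027  0.6541] turn z 0.001 t 20.85
```

{"method": "jog_arm", "body": {
  "motion": [
    [1, [-0.006, -0.002, 0.25], [0, 0, 0]],
    [1, [-0.006, -0.002, 0.5], [0, 0, 0]],
    [1, [-0.006, -0.002, 0.645], [0, 0, 0]],
    [1, [-0.006, -0.002, 0.645], [0, 0, 0]],
    [0, [-0.006, -0.002, 0.645], [0, 0, 0]],
    [-1, [-0.006, -0.002, 0.645], [0, 0, 0]],
    [-1, [-0.006, -0.002, 0.645], [0, 0, 0]],
    [-1, [-0.006, -0.002, 0.645], [0, 0, 0]],
    [-1, [-0.006, -0.002, 0.645], [0, 0, 0]],
    [-1, [-0.006, -0.002, 0.645], [0, 0, 0]]
  ]
}}

```text
time_s: 21.85
eef_pos: [0.4611, -0.2365, 0.0135]
tcp_rot: [[0.189, 0.982, 0.002], [0.982, -0.189, -0.001], [-0.001, 0.002, -1.0]]
wrist_force: [-1.5, 0.4, 11.4]
gripper_width: 0.0332
finger_force: 59.1
```

{"method": "jog_arm", "body": {
  "motion": [
    [-1, [0, 0, -0.15], [0, 0, 0]],
    [-1, [0, 0, -0.4], [0, 0, 0]],
    [-1, [-0.03, 0.1, -0.65], [0, 0, -0.05]],
    [-1, [-0.1, 0.3, -0.7], [0, 0, -0.15]],
    [-1, [-0.2, 0.55, -0.7], [0, 0, -0.25]],
    [-1, [-0.25, 0.8, -0.7], [0, 0, -0.31]],
    [-1, [-0.29, 0.95, -0.7], [0, 0, -0.31]],
    [-1, [-0.29, 0.95, -0.7], [0, 0, -0.31]],
    [-1, [-0.29, 0.95, -0.7], [0, 0, -0.31]]
  ]
}}

```text
time_s: 22.75
eef_pos: [0.5919, -0.3054, 0.1168]
tcp_rot: [[-0.134, 0.991, -0.001], [0.991, 0.134, 0.0], [0.001, -0.001, -1.0]]
wrist_force: [-0.8, -0.0, -1.8]
gripper_width: 0.0331
finger_force: 60.4
```

```bash
cat > chk.py <<'E'
from h import *
from scipy import ndimage
s=observe();print(s['wrist_force']);delta(.608,-.310,.06,7.85)
c=snap('wrist','wc'); e=np.array([np.cos(np.radians(7.85)),np.sin(np.radians(7.85))]); n=np.array([-e[1],e[0]]); o=np.array([.608,-.31])
# brightness profile across the channel on the wall-top plane, at several stations along it
g=cv2.cvtColor(c['color'],cv2.COLOR_RGB2HSV)
w=np.arange(-.05,.0501,.002)
for a in(-.03,-.015,.0,.015,.03):
    row=[]
    for b in w:
        u,v=proj(c,[*(o+a*e+b*n),.036]); u,v=int(round(u)),int(round(v)); row.append('%3d%s'%(g[v,u,2],'*' if g[v,u,1]<50 else '.') if 0<=u<640 and 0<=v<400 else '  - ')
    print(a,' '.join(row))
E
python3 chk.py
```

```text
[-0.8441 -0.0246 -1.753 ]
at [ 0.5919 -0.3054  0.1168] yaw 7.7 j6 -0.71 w 0.0331 -> shift [-0.0448  0.1026  0.3788] turn z -0.002 t 22.75
-0.03  18*  17*  18*  18*  20*  15*  20*  21*  18*  18*  18*  16*  19*  16*  17*  16*  14.  19*  15*  14*  15*  18*  15*  16*  16*   6* 136* 136* 136* 136* 137* 136* 136* 136* 136* 137* 135* 136* 137* 103* 102* 100* 104* 116. 116. 116. 115. 114. 114. 114. 115.
-0.015  19*  19*  16*  22*  19*  16*  18*  17*  20*  22*  19*  16*  19*  16*  20*  17*  15*  19*  17*  18*  18*  16*  18*  16*  16*  10. 139* 136* 135* 137* 137* 136* 135* 135* 136* 137* 135* 136* 139* 101*  60*  67*  76* 111. 112. 112. 111. 112. 111. 112. 112.
0.0  19*  18*  19*  20*  17*  20*  18*  18*  19*  17*  19*  21*  19*  15*  17*  14*  14*  17*  15*  16*  19*  14*  15*  16*  17*   4. 172* 174* 136* 137* 136* 136* 136* 136* 137* 137* 135* 137* 139* 106* 100* 101* 102* 107. 107. 107. 108. 107. 133. 132. 132.
0.015  22*  21*  22*  23*  23*  23*  22*  20.  16*  32*  41*  42*  45*  30*  78* 101* 102* 101* 101* 100*  97* 171* 166* 223* 222* 222* 226* 231* 132* 136* 136* 137* 137* 135* 136* 137* 134* 137* 140* 114*  88*  57*  64* 125. 126. 132. 130. 129. 127. 126. 126.
0.03  77*  70*  66*  43*  30*  26*  30*  26*  26*  26*  38* 220* 223* 222* 228* 100* 101* 101* 100* 155. 128. 189. 178. 200. 209. 208* 199. 200. 204. 205. 209. 211. 201. 201. 200. 141. 173* 175* 183* 114*  64*  99* 135. 134. 135. 133. 136. 138. 138. 139. 140.
```

{"method": "jog_arm", "body": {
  "motion": [
    [-1, [-0.048, 0.102, 0.1], [0, 0, -0.002]],
    [-1, [-0.048, 0.102, 0.25], [0, 0, -0.002]],
    [-1, [-0.048, 0.102, 0.38], [0, 0, -0.002]],
    [-1, [-0.048, 0.102, 0.38], [0, 0, -0.002]],
    [-1, [-0.048, 0.102, 0.38], [0, 0, -0.002]]
  ]
}}

```text
time_s: 23.3
eef_pos: [0.6081, -0.3108, 0.0607]
tcp_rot: [[-0.136, 0.991, -0.0], [0.991, 0.136, 0.0], [0.0, -0.0, -1.0]]
wrist_force: [0.3, -0.3, -0.8]
gripper_width: 0.0331
finger_force: 60.4
```

```bash
python3 - <<'E'
from h import *
s=observe();print(s['wrist_force']);delta(.6081,-.3105,.0145,7.85)
c=snap('wrist','wd'); g=cv2.cvtColor(c['color'],cv2.COLOR_RGB2HSV)
R=s['tcp_rot']; top=s['eef_pos'][2]-.0105+.036; ex=R[:,0]; ey=R[:,1]
w=np.arange(-.03,.0301,.001)
for b in(-.012,-.006,0,.006,.012):
    P=[proj(c,[*(s['eef_pos']+a*ex+b*ey)[:2],top]) for a in w]; print(b,P[0].round(),P[-1].round(),' '.join('%d'%g[int(round(v)),int(round(u)),2] if 0<=v<400 else '-' for u,v in P))
E
```

```text
[ 0.3088 -0.3491 -0.8218]
at [ 0.6081 -0.3108  0.0607] yaw 7.8 j6 -0.71 w 0.0331 -> shift [0.0018 0.0002 0.3078] turn z -0.001 t 23.3
-0.012 [301. 347.] [298. 215.] 184 183 183 183 182 182 185 187 187 189 189 192 195 103 19 18 19 21 18 19 19 19 20 20 21 17 19 22 19 18 19 21 22 20 20 20 21 18 17 20 20 19 21 20 17 22 21 17 18 17 16 18 16 18 19 21 15 17 19 14 16
-0.006 [315. 347.] [313. 215.] 206 206 206 207 205 205 204 201 202 201 202 202 205 111 19 19 19 21 19 19 20 18 18 18 17 19 19 20 19 20 22 19 19 20 16 21 19 19 19 20 17 20 21 17 20 21 19 19 20 17 15 16 17 20 15 16 17 16 20 16 14
0 [329. 347.] [329. 215.] 200 199 199 198 198 198 200 201 200 203 203 203 207 108 20 19 19 17 23 19 23 20 22 21 20 16 18 19 21 21 21 16 19 20 24 20 22 17 20 19 23 22 17 18 20 20 21 18 21 16 17 18 18 15 17 17 17 17 18 16 17
0.006 [343. 347.] [345. 215.] 216 216 215 214 214 214 215 213 214 214 214 213 213 112 18 18 17 18 18 19 17 18 22 20 20 22 21 20 22 21 18 22 22 19 16 20 22 21 20 20 21 23 18 19 20 20 19 21 19 19 18 17 17 16 17 17 15 20 20 17 18
0.012 [357. 347.] [361. 215.] 207 208 206 205 205 203 207 207 208 207 209 211 214 111 17 19 20 18 19 19 21 20 22 21 19 19 19 19 19 20 17 21 20 19 19 21 18 21 21 22 18 23 19 18 20 19 16 19 20 16 17 15 16 18 17 16 20 13 70 115 148
```

The core is centred within 1 mm of the tool and aligned; lowering it in.

{"method": "jog_arm", "body": {
  "motion": [
    [-1, [-0.002, 0, 0.08], [0, 0, 0]],
    [-1, [-0.002, 0, 0.14], [0, 0, 0]],
    [-1, [-0.002, 0, 0.18], [0, 0, 0]],
    [-1, [-0.002, 0, 0.22], [0, 0, 0]],
    [-1, [-0.002, 0, 0.26], [0, 0, 0]],
    [-1, [-0.002, 0, 0.29], [0, 0, 0]],
    [-1, [-0.002, 0, 0.305], [0, 0, 0]],
    [-1, [-0.002, 0, 0.305], [0, 0, 0]]
  ]
}}

```text
time_s: 24.15
eef_pos: [0.6085, -0.3112, 0.0146]
tcp_rot: [[-0.136, 0.991, 0.0], [0.991, 0.136, -0.0], [-0.0, 0.0, -1.0]]
wrist_force: [-1.9, 1.3, 2.7]
gripper_width: 0.0328
finger_force: 60.7
```

{"method": "jog_arm", "body": {
  "motion": [
    [0, [0, 0, 0.003], [0, 0, 0]],
    [0.3, [0, 0, 0.003], [0, 0, 0]],
    [0.5, [0, 0, 0.003], [0, 0, 0]],
    [0.5, [0, 0, 0.003], [0, 0, 0]],
    [0.5, [0, 0, 0.003], [0, 0, 0]],
    [0.5, [0, 0, -0.15], [0, 0, 0]],
    [0.5, [0, 0, -0.4], [0, 0, 0]],
    [0.5, [0, 0, -0.7], [0, 0, 0]],
    [0.5, [-0.2, 0, -1], [0, 0, 0]],
    [0.5, [-0.3, 0, -1], [0, 0, 0]],
    [0.5, [-0.3, 0, -1], [0, 0, 0]]
  ]
}}

```text
time_s: 25.25
eef_pos: [0.6149, -0.3579, 0.166]
tcp_rot: [[-0.135, 0.991, 0.003], [0.991, 0.135, -0.002], [-0.003, 0.002, -1.0]]
wrist_force: [0.3, 0.4, -1.0]
gripper_width: 0.0643
finger_force: 0.0
```

```bash
python3 - <<'E'
from cm import *
c=snap('wrist','we')
for z in(.040,.030): meas(c,.608,-.31,z)
e=np.array([np.cos(np.radians(7.85)),np.sin(np.radians(7.85))]); n=np.array([-e[1],e[0]]); o=np.array([.6081,-.3105])
g=cv2.cvtColor(c['color'],cv2.COLOR_RGB2HSV)[:,:,2]
for nm,d,z in(('across@36',n,.036),('along@40',e,.04)):
    print(nm,[(round(x,3),int(g[int(v+.5),int(u+.5)])) for x in np.arange(-.044,.045,.002) for u,v in [proj(c,[*(o+x*d),z])]])
b=snap('scene','se'); h=cv2.cvtColor(b['color'],cv2.COLOR_RGB2HSV); m=cv2.inRange(h,(5,130,60),(18,255,255))[216:268,399:456]; print('collar px',np.argwhere(m).mean(0)[::-1]+[399,216],m.sum()//255)
delta(.6,-.3,.2,8)
E
```

```text
[ 304  107   42   47 1906] ((606.696044921875, -310.6300354003906), (33.53538513183594, 36.34368133544922), 7.738758087158203)
[ 304  107   42   47 1906] ((606.8206176757812, -311.5180969238281), (34.78367233276367, 37.696495056152344), 7.73882532119751)
across@36 [(np.float64(-0.044), 79), (np.float64(-0.042), 79), (np.float64(-0.04), 79), (np.float64(-0.038), 79), (np.float64(-0.036), 79), (np.float64(-0.034), 80), (np.float64(-0.032), 80), (np.float64(-0.03), 81), (np.float64(-0.028), 77), (np.float64(-0.026), 108), (np.float64(-0.024), 108), (np.float64(-0.022), 111), (np.float64(-0.02), 82), (np.float64(-0.018), 15), (np.float64(-0.016), 16), (np.float64(-0.014), 15), (np.float64(-0.012), 16), (np.float64(-0.01), 20), (np.float64(-0.008), 16), (np.float64(-0.006), 15), (np.float64(-0.004), 19), (np.float64(-0.002), 17), (np.float64(0.0), 16), (np.float64(0.002), 22), (np.float64(0.004), 25), (np.float64(0.006), 25), (np.float64(0.008), 24), (np.float64(0.01), 25), (np.float64(0.012), 25), (np.float64(0.014), 26), (np.float64(0.016), 26), (np.float64(0.018), 53), (np.float64(0.02
[... 932 characters left out ...]
oat64(0.002), 24), (np.float64(0.004), 25), (np.float64(0.006), 24), (np.float64(0.008), 23), (np.float64(0.01), 27), (np.float64(0.012), 27), (np.float64(0.014), 23), (np.float64(0.016), 113), (np.float64(0.018), 140), (np.float64(0.02), 141), (np.float64(0.022), 138), (np.float64(0.024), 140), (np.float64(0.026), 140), (np.float64(0.028), 140), (np.float64(0.03), 140), (np.float64(0.032), 115), (np.float64(0.034), 102), (np.float64(0.036), 107), (np.float64(0.038), 108), (np.float64(0.04), 111), (np.float64(0.042), 112), (np.float64(0.044), 111)]
collar px [426.4337 239.5612] 196
at [ 0.6142 -0.3555  0.1635] yaw 7.8 j6 -0.75 w 0.0639 -> shift [ 0.3796 -0.0437 -0.2427] turn z -0.004 t 25.35
```

The core sits with its top at 40 mm (so fully seated), centred and aligned. The collar is in the tray and the arm is clear.

```bash
python3 -c "from cell import *; print(job_done())"
```

```text
the job is handed in; nothing more can be done
None
```

I handed the job in at about 25 s. The last checks put the turret one step on, the collar in the tray, and the core seated, centred and aligned in the carrier. The hand-in gave no verdict.

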